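# Third hand at the stapling jig

### The job

Be my third hand: lay the blue frame rail flat on the bed of the stapling jig, between the low guide blocks, then slide it end-on against the sprung fence until the fence's pointer stands in the green part of the gauge. Never let the pointer reach the far end of the red, and leave the pine rail, stapler, mug and bowl where they are. Finish while still holding the rail pressed there, steadily, with the pointer in the green: do not let go, because I am going to staple it.

Things in the scene. Friction and masses are not known exactly. Their poses are not given: they have to be found in the camera images.
- blue_rail_center (a point): Centre of the loose blue-painted wooden frame rail, a plain bar 150 mm long (its x axis), 28 mm wide (y) and 44 mm high (z), about 0.1 kg; both ends are alike. It starts lying on the table, its centre 22 mm above it.
- pine_rail_center (a point): Centre of the other loose rail, the same size and shape in unpainted pale pine; not to be used or shifted. The two rails may lie either way round.
- bed (a point): Centre of the upper face of the fixed stapling jig's plywood bed, 12 mm above the table. x runs along the jig towards the fence (the pressing direction), y across it to the left, z up. The bed is 260 mm (x) by 140 mm (y). The fence's face is at x = 40 mm when unpressed. Behind the fence a fixed grey spring block 34 mm high stands at x = 99 to 125 mm.
- guides (a point): Point on the bed, axes as the bed's, at bed x = -37 mm, half-way between two pairs of fixed aluminium guide blocks, 12 mm high, that leave a 40 mm wide channel centred on y = 0 for the rail. The pairs stand at bed x = -115 to -85 mm and x = 12 to 36 mm; between them the bed is clear at both sides of the rail, so fingers fit there.
- gauge (a point): Middle of the green part of the gauge, a strip 62 mm long (x) and 26 mm wide on the jig, its top 29 mm above the bed, at bed y = 43 to 69 mm, left of the fence. From the robot's side: white, green (12 mm long), red.
- fence_face (a point): Middle of the fence's front face, which the rail's end is pressed against; axes as the bed's. The fence is an aluminium plate 12 mm thick, 84 mm wide, its top 35 mm above the bed. It slides along the bed's x against a spring. A thin orange pointer sticks out from its left side over the gauge.
- fence (a joint): How far the fence has been pushed back, in m: 0 free, at most 0.036. The spring takes 0.6 N per mm from zero. On the gauge the pointer is over white at 0 to 14 mm, green at 14 to 26 mm (about 8 to 16 N; its middle, 20 mm, is 12 N) and red beyond that.
- stapler: Long-arm stapler, black base 300 by 55 mm, white arm, about 95 mm high, lying along its x axis; origin under its centre. Leave alone.
- mug: Green mug, 76 mm across, 85 mm high, handle at its +y side; origin at the centre of its underside. Leave alone.
- bowl: White bowl of bright sweets, 150 mm across, 60 mm high; origin at the centre of its underside. Leave alone.
There are look-alikes about, which are no part of the job. There is more than one size of the part that bears blue_rail_center; the job needs the largest.

How it is judged:
By the outcome, as a careful person would: the job done as asked, in the order asked, and still so for the second after the job is handed in, while the arm keeps its last pose, push and grip.
It also fails if it takes over 45 s, if anything falls off the work surface, if the arm or the gripper's body presses on something with over 40 N, if the wrist force passes 120 N, or if a joint passes its speed limit or range.

### The arm

A 6-joint arm with a two-finger parallel gripper is mounted at the origin on the work surface. World frame = base frame: x ahead of the robot, y to its left, z up, the work surface at z = 0. Lengths are in m, angles in rad, forces in N, time in s.
With the tool pointing down it reaches from about 0.375 to 0.9 m from the base axis. Payload 3.1 kg.
Tool frame: the origin (TCP) lies between the finger pads; the fingertips stand 8 mm ahead of it and the grasp point (between the pads) lies 11 mm behind it; z points along the fingers, y is the line along which they close (so a half turn about z gives the same grasp; the last joint's range is limited). The gripper opens to 87 mm and grips with 3 to 60 N. Pads are 19 mm wide; open, the fingers measure 117 mm over their backs; the gripper's body (75 mm by 190 mm) begins 51 mm behind the grasp point.
Start: joints at [1.058, 0.527, 1.433, -0, 1.181, -0.178], TCP at [0.205, 0.59, 0.231] pointing down, gripper open.
Joint ranges: [-3.08, 3.08], [-0.75, 2.2], [0.22, 2.44], [-1.43, 4.57], [0, 2.65], [-2.85, 2.85]. Speed limits (rad/s): [2.79, 2.79, 3.14, 3.14, 3.14, 3.14].

### API

Orientations are given as a unit quaternion [x, y, z, w].
In Python, from rig import robot, vision, job gives the robot as it stands.
- The arm moves only by the shell command python3 -m handwheel 'ROWS' [OPENING] [FORCE]. ROWS is JSON, a list of rows, each a list of 4 numbers: the shift along the tool's x, y, z as a fraction of full scale, then the turn about the tool's z as a fraction of full scale. A call has 1 to 20 rows; each row is the pose to reach, as a shift and turn from the pose commanded when the call began, along the tool's axes at that moment, turning the shorter way round; what a row does not reach only later rows make up. Full scale, the value 1, is 300 mm for a shift and 2 pi rad for a turn. A row lasts 1/12 s, in which the tool goes at most 41.7 mm and 7.16 degrees, less where a joint would pass 70% of its speed; a pose out of reach is approached as far as the arm can. A call with a number of a shift or a turn outside -1 to 1 is refused whole. A call with a gripper value outside its range is refused whole. OPENING is the opening in per cent of the stroke, from 0 (shut) to 100 (fully open), set as the call begins (- or left out, the last holds). The fingers move at their own pace and stop on an object; FORCE is the grip in N (left out, the last holds). Time passes only in rows, so rows that repeat a pose let the fingers close. It gives the time, the measured TCP pose, the force, the opening and the grip force at its end, in the units of the state.
- robot.get_obs(): the state, without advancing time (a new reading comes with each control period).
- vision.camera(name): name is "scene" or "top" or "wrist"; returns a dict with "frame" (480x640x3 uint8, red, green, blue), "K" (3x3 intrinsics, pixels), "k1" (the pictures are not rectified: a ray, as slopes to the right and down, at radius r is drawn at 1 + k1 r^2 times it, then the intrinsics apply), "cam_to_world" (4x4, takes a point from camera to world coordinates); the wrist camera has in their place "hand_eye" (4x4, takes a point from camera to tool coordinates, whose origin is the TCP and whose axes are the flange's). Camera axes: x right, y down, z forward; pixel columns grow to the right and rows downward; lengths in m; the calibration is good to about 2 mm. A picture is of the moment at which its call begins: read the wrist's pose just before it. There is no depth.
- job.hand_in(): hands the job in; it is judged then, once.
Trained networks look in the newest picture that a camera, given by its name, has taken for a name from the list of things; names that differ only in an ending like _2 or _b are one class to them, and where a whole thing is asked for, a point or a joint stands for the part that bears it (a point fixed in the world has none). Each returns a list of dicts, best first, with "conf" (0 to 1); they miss things now and then, are a little off and sometimes report something else, mostly with a low value. They report only what shows in the picture. A call takes as long as a camera call. They do not tell look-alikes from the thing itself.
- vision.look_for(camera, label): "point" ([row, column] in pixels, amid what is visible of it).
- vision.outline_of(camera, label): "mask" (480x640 bool, what is visible of it) and "point" ([row, column] in pixels, amid what is visible of it).
The state is a dict: "time": time; "q": joint angles; "joint_velocities": joint speeds; "joint_torque": joint torques, N m; "position": TCP position; "tool_rot": TCP orientation; "ft_force": force on the tool from outside, world axes, zero at the start; "moment": the same for the moment, N m; "grip_width": finger opening in m; "grip_force": force on a finger pad.
Only numpy, scipy, OpenCV 4.12 (cv2) and the standard library are available. Lean on these libraries where they do the work, as an engineer would, in place of code of your own. Each camera call takes 0.05 s, during which the arm holds its last target. There are 200 camera calls.

## Working session

There is one attempt and no reset: what is moved stays moved. The work goes in short steps, Python scripts to look and compute and a shell command to move; the robot and the scene stay as the last step left them, time stands still between calls to the robot, and variables do not carry over. Pictures are saved under pics/ and viewed, at most 10 in all, crops included, and the job is handed in when it is done.

```bash
mkdir -p pics; ls; cat > h.py <<'E'
import numpy as np, cv2
from rig import robot, vision, job
from scipy.spatial.transform import Rotation as R
def cam(n):
    o=robot.get_obs(); c=vision.camera(n)
    if n=="wrist":
        T=np.eye(4); T[:3,:3]=R.from_quat(o["tool_rot"]).as_matrix(); T[:3,3]=o["position"]
        c["cam_to_world"]=T@np.array(c["hand_eye"])
    return c
def save(c,f,crop=None,s=1):
    im=c["frame"][:,:,::-1]
    if crop: r0,r1,c0,c1=crop; im=im[r0:r1,c0:c1]
    cv2.imwrite("pics/"+f,cv2.resize(im,None,fx=s,fy=s,interpolation=cv2.INTER_CUBIC))
def ray(c,rc):
    K=np.array(c["K"]); T=np.array(c["cam_to_world"])
    d=np.array([(rc[1]-K[0,2])/K[0,0],(rc[0]-K[1,2])/K[1,1]]); u=d.copy()
    for _ in range(20): u=d/(1+c["k1"]*(u@u))
    return T[:3,3],T[:3,:3]@np.array([u[0],u[1],1])
def onz(c,rc,z):
    o,d=ray(c,rc); return o+d*(z-o[2])/d[2]
E
python3 - <<'E'
from h import *
a=cam("top"); save(a,"top0.png")
L=["blue_rail_center","pine_rail_center","bed","guides","gauge","fence_face","fence","stapler","mug","bowl"]
Z=[.044,.044,.012,.012,.041,.047,.047,.05,.08,.05]
for n,z in zip(L,Z):
    for d in vision.look_for("top",n): print("top",n,np.round(d["conf"],2),np.round(d["point"]),np.round(onz(a,d["point"],z),3))
b=cam("scene"); save(b,"scene0.png")
o=robot.get_obs(); print(o)
E
```

```text
pics
top blue_rail_center 0.88 [226. 315.] [0.663 0.012 0.044]
top blue_rail_center 0.55 [285. 335.] [ 0.531 -0.032  0.044]
top pine_rail_center 0.93 [308. 223.] [0.482 0.216 0.044]
top bed 0.66 [268. 420.] [ 0.57  -0.226  0.012]
top guides 0.93 [268. 421.] [ 0.569 -0.229  0.012]
top guides 0.6 [272. 524.] [ 0.557 -0.46   0.012]
top gauge 0.94 [270. 419.] [ 0.561 -0.218  0.041]
top gauge 0.61 [249. 425.] [ 0.609 -0.234  0.041]
top fence_face 0.52 [250. 428.] [ 0.604 -0.239  0.047]
top fence_face 0.4 [196. 250.] [0.736 0.159 0.047]
top fence 0.61 [247. 427.] [ 0.612 -0.237  0.047]
top stapler 0.69 [272. 527.] [ 0.553 -0.45   0.05 ]
top stapler 0.59 [248. 427.] [ 0.609 -0.237  0.05 ]
top stapler 0.26 [268. 421.] [ 0.565 -0.221  0.05 ]
top mug 0.92 [195. 250.] [0.728 0.154 0.08 ]
top bowl 0.76 [280. 106.] [0.547 0.471 0.05 ]
{'time': 0.6, 'q': array([ 1.05749294e+00,  5.27471413e-01,  1.43271289e+00,  2.57288000e-05,
        1.18139382e+00, -1.78529770e-01]), 'joint_velocities': array([ 5.18232150e-05,  4.97917732e-04, -1.74755295e-03,  1.00359260e-03,
       -1.80185649e-04, -3.29586343e-04]), 'joint_torque': array([-4.89258673e-04, -4.39756179e+01, -1.76890254e+01,  6.33115321e-02,
        5.09058824e-02, -3.08660924e-05]), 'position': array([0.20531741, 0.59028645, 0.23056187]), 'tool_rot': array([ 1.66611069e-01,  9.86022693e-01,  1.08690753e-05, -8.73342032e-06]), 'ft_force': array([-0.6541794 , -0.20243791, -0.59788575]), 'moment': array([ 0.03301709,  0.00724219, -0.02606164]), 'grip_force': 0.0, 'grip_width': 0.08716866852947827}
```

View pics/top0.png

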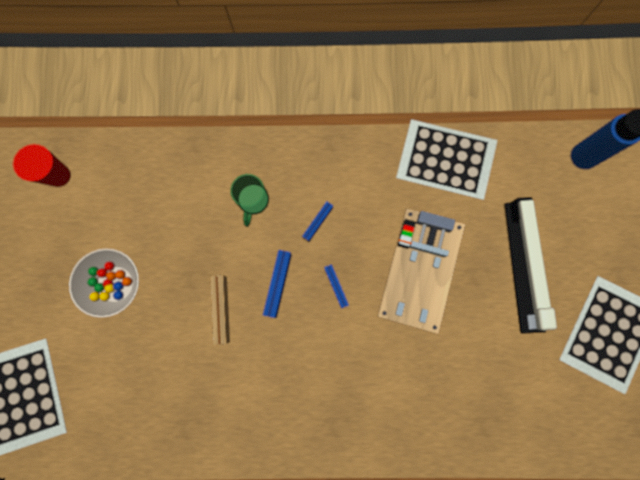

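View pics/scene0.png

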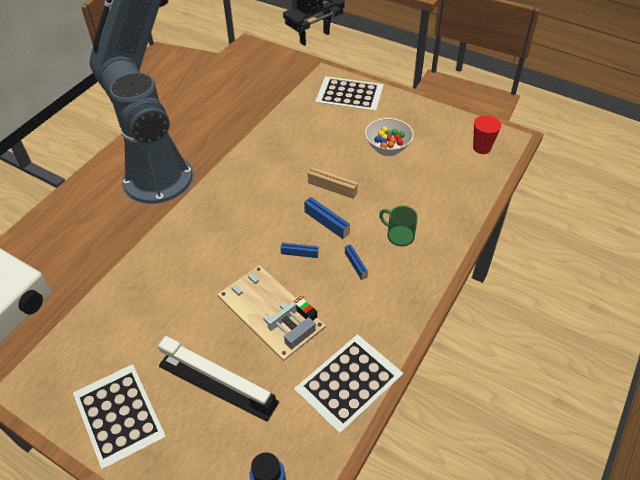

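Candidates for the blue rail in the top picture: the large blue bar at (row 283, col 278), and small blue bars at (221, 318) and (286, 337). There is also a blue bottle at (145, 600) and the pine rail at (308, 222). The largest, (283, 278), fits the description, so I'll measure it, the others and the jig.

```bash
python3 - <<'E'
from h import *
a=cam("top"); save(a,"crop1.png",(180,350,200,480),2.8)
im=a["frame"]; hsv=cv2.cvtColor(im,cv2.COLOR_RGB2HSV)
m=cv2.inRange(hsv,(105,120,50),(130,255,255))
n,l,st,ce=cv2.connectedComponentsWithStats(m)
for i in range(1,n):
    if st[i,4]>80:
        ys,xs=np.where(l==i)
        P=np.array([onz(a,(y,x),.044)[:2] for y,x in zip(ys,xs)],np.float32)
        print(st[i],cv2.minAreaRect(P))
# bed outline: corner screws
for rc in [(210,408),(226,461),(314,383),(329,436)]: print(rc,onz(a,rc,.012).round(4))
ds=vision.outline_of("top","bed")
for d in ds:
    ys,xs=np.where(d["mask"]); P=np.array([onz(a,(y,x),.012)[:2] for y,x in zip(ys,xs)],np.float32)
    print(d["conf"],len(ys),cv2.minAreaRect(P))
T=np.array(a["cam_to_world"]);print(T.round(3))
E
```

```text
[ 572  115   68   53 1425] ((0.8477566242218018, -0.6411470770835876), (0.06936109066009521, 0.15854831039905548), 28.84250831604004)
[303 203  29  37 310] ((0.6753870844841003, 0.006285976618528366), (0.01723388023674488, 0.09510557353496552), 55.3062858581543)
[264 251  26  66 815] ((0.5358980298042297, 0.09752467274665833), (0.027625923976302147, 0.14532247185707092), 76.76629638671875)
[325 266  23  41 294] ((0.5283395051956177, -0.03326405957341194), (0.0944288894534111, 0.015139088034629822), 22.42840576171875)
[114 282   8  17 101] ((0.5255951881408691, 0.4482131004333496), (0.035362608730793, 0.015235574916005135), 3.463153123855591)
(210, 408) [ 0.7049 -0.2037  0.012 ]
(226, 461) [ 0.6653 -0.3241  0.012 ]
(314, 383) [ 0.466  -0.1386  0.012 ]
(329, 436) [ 0.4318 -0.2558  0.012 ]
0.77 7165 ((0.5677595734596252, -0.22878968715667725), (0.1446499526500702, 0.26652735471725464), 74.07075500488281)
[[-0.011 -0.988  0.154  0.461]
 [-1.     0.013  0.01  -0.027]
 [-0.011 -0.154 -0.988  1.113]
 [ 0.     0.     0.     1.   ]]
```

View pics/crop1.png

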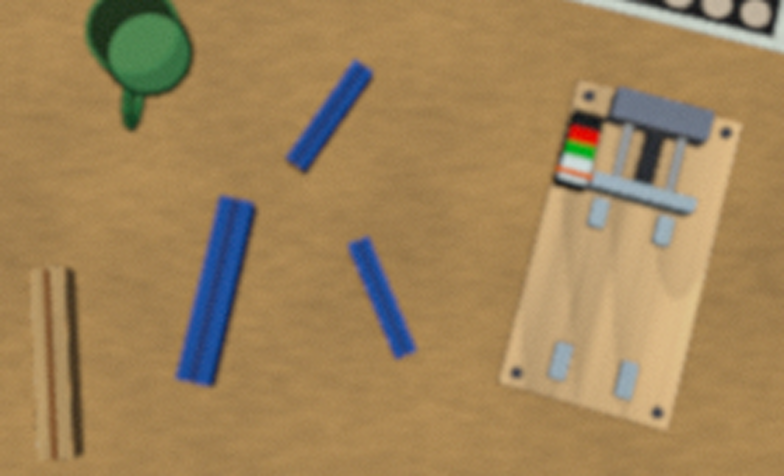

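The crop confirms it: the bar at (283, 278) is 145 x 28 mm at about (0.536, 0.098), yaw -13°. The other two blue bars are only 95 mm long. The jig is at about (0.567, -0.230), yaw -16°, with the fence at the top. I'm moving now.

```bash
cat >> h.py <<'E'
def go(p,yaw=None):
    "rows numbers to bring the TCP to p (world) with tool y axis at yaw deg (world)"
    o=robot.get_obs(); M=R.from_quat(o["tool_rot"]).as_matrix()
    d=M.T@(np.array(p)-o["position"])/.3
    y=np.degrees(np.arctan2(M[1,1],M[0,1])); t=0 if yaw is None else -(yaw-y)/360
    print("shift",d.round(4),"turn",round(t,4),"yaw now",round(y,2),"t",o["time"])
E
python3 -m handwheel '[[-0.79,-0.6,0.05,0],[-0.79,-0.6,0.05,0],[-0.79,-0.6,0.05,0],[-0.79,-0.6,0.05,0],[-0.79,-0.6,0.05,0],[-0.79,-0.6,0.05,0],[-0.79,-0.6,0.05,0],[-0.79,-0.6,0.05,0],[-0.79,-0.6,0.05,0]]' 100
python3 -c "
from h import *
go((.536,.0975,.2),76.8)"
```

```text
time: 1.45
position: [0.3716, 0.3405, 0.2157]
tool_rot: [0.169, 0.986, 0.0, 0.0]
ft_force: [-0.4, -0.1, 0.3]
grip_width: 0.087
grip_force: 0.0
shift [-0.7866 -0.5811  0.0523] turn -0.0174 yaw now 70.52 t 1.45
```

```bash

python3 -m handwheel '[[-0.79,-0.58,0.05,-0.017],[-0.79,-0.58,0.05,-0.017],[-0.79,-0.58,0.05,-0.017],[-0.79,-0.58,0.05,-0.017],[-0.79,-0.58,0.05,-0.017],[-0.79,-0.58,0.05,-0.017],[-0.79,-0.58,0.05,-0.017],[-0.79,-0.58,0.05,-0.017],[-0.79,-0.58,0.05,-0.017],[-0.79,-0.58,0.05,-0.017],[-0.79,-0.58,0.05,-0.017]]'
python3 - <<'E'
from h import *
a=cam("wrist"); save(a,"w1.png")
m=cv2.inRange(cv2.cvtColor(a["frame"],cv2.COLOR_RGB2HSV),(105,120,50),(130,255,255))
n,l,st,ce=cv2.connectedComponentsWithStats(m)
for i in range(1,n):
    if st[i,4]>300:
        ys,xs=np.where(l==i)
        P=np.array([onz(a,(y,x),.044)[:2] for y,x in zip(ys,xs)],np.float32)
        print(st[i],cv2.minAreaRect(P))
go((.536,.0975,.031),76.8)
E
```

```text
time: 2.37
position: [0.5353, 0.1023, 0.2004]
tool_rot: [0.113, 0.994, 0.0, -0.001]
ft_force: [0.4, 0.5, 0.7]
grip_width: 0.0875
grip_force: 0.0
[ 305  132   34  175 5691] ((0.5345627069473267, 0.09986858069896698), (0.026805177330970764, 0.146894633769989), 76.6568832397461)
[ 126  192   97   99 3415] ((0.5221005082130432, -0.020947862416505814), (0.09209296107292175, 0.02783399075269699), 22.108409881591797)
[ 241  360   41   55 1117] ((0.6733672022819519, 0.008571807295084), (0.017939629033207893, 0.06879058480262756), 54.88468933105469)
shift [-0.0065 -0.0153  0.5651] turn 0.0008 yaw now 77.09 t 2.4167
```

View pics/w1.png

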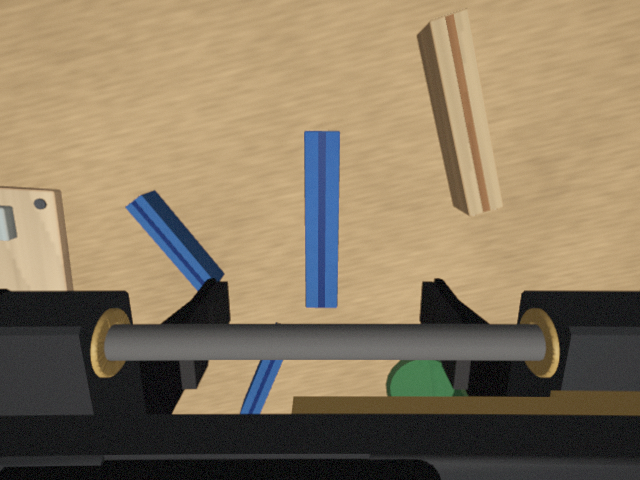

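The wrist picture shows the large rail lined up between the fingers, its column centred at 322. The fit gives (0.535, 0.099), in agreement with the top camera. The fingers have room on both sides, so I'm going down and gripping.

```bash

python3 -m handwheel '[[-0.002,-0.011,0.12,0],[-0.002,-0.011,0.24,0],[-0.002,-0.011,0.36,0],[-0.002,-0.011,0.46,0],[-0.002,-0.011,0.54,0],[-0.002,-0.011,0.59,0],[-0.002,-0.011,0.611,0],[-0.002,-0.011,0.611,0],[-0.002,-0.011,0.611,0]]'
python3 -m handwheel '[[0,0,0,0],[0,0,0,0],[0,0,0,0],[0,0,0,0],[0,0,0,0],[0,0,0,0],[0,0,0,0],[0,0,0,0]]' 0 45
```

```text
time: 3.17
position: [0.5365, 0.0978, 0.0178]
tool_rot: [0.113, 0.994, 0.0, 0.0]
ft_force: [-0.0, 0.4, 0.3]
grip_width: 0.0873
grip_force: 0.0
time: 3.83
position: [0.5365, 0.0968, 0.0173]
tool_rot: [0.114, 0.994, -0.0, -0.0]
ft_force: [-0.7, 0.3, 0.0]
grip_width: 0.042
grip_force: 0.0
```

```bash

python3 -m handwheel '[[0,0,0,0],[0,0,0,0],[0,0,0,0],[0,0,0,0],[0,0,0,0],[0,0,0,0]]'
python3 -m handwheel '[[0,0,-0.05,0],[0,0,-0.13,0],[0,0,-0.22,0],[0,0,-0.3,0],[0,0,-0.33,0],[0,0,-0.34,0],[0,0,-0.34,0]]'
python3 - <<'E'
from h import *
a=cam("wrist"); save(a,"w2.png")
go((.567,-.2295,.12),74.2)
E
```

```text
time: 4.33
position: [0.5365, 0.0969, 0.0172]
tool_rot: [0.114, 0.994, 0.0, -0.0]
ft_force: [0.9, 0.2, -0.9]
grip_width: 0.0278
grip_force: 45.0
time: 4.92
position: [0.5365, 0.0968, 0.1194]
tool_rot: [0.114, 0.994, 0.0, 0.0]
ft_force: [0.0, -1.0, -1.3]
grip_width: 0.0279
grip_force: 45.0
shift [-0.347  -1.0362 -0.005 ] turn 0.0076 yaw now 76.94 t 4.9667
```

View pics/w2.png

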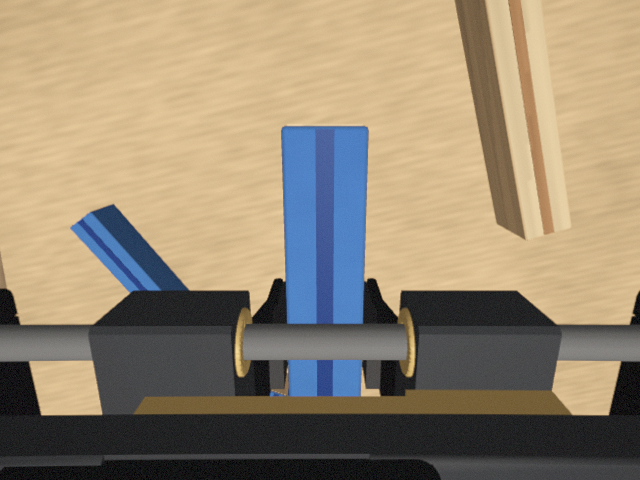

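The rail is gripped centrally and straight (rear end at row 127, columns 283–368), with 45 N and 27.9 mm. I'm carrying it over the bed now.

```bash

python3 - <<'E'
from h import *
a=cam("wrist"); o=robot.get_obs()
M=R.from_quat(o["tool_rot"]).as_matrix()
print((M.T@(onz(a,(127,325),o["position"][2]+.027)-o["position"])).round(4))
go((.519,-.216,.12),74.2)
E
```

```text
[ 0.0761  0.0002 -0.0268]
shift [-0.1821 -1.0282 -0.0064] turn 0.0076 yaw now 76.94 t 5.0167
```

```bash

python3 -m handwheel '[[-0.02,-0.1,0,0],[-0.04,-0.22,0,0.007],[-0.06,-0.34,0,0.007],[-0.08,-0.46,0,0.007],[-0.1,-0.58,0,0.007],[-0.12,-0.7,0,0.007],[-0.14,-0.8,0,0.007],[-0.16,-0.9,0,0.007],[-0.17,-0.96,0,0.007],[-0.18,-1,0,0.007],[-0.18,-1,0,0.007],[-0.18,-1,0,0.007]]'
python3 - <<'E'
from h import *
a=cam("wrist"); save(a,"w3.png")
b=cam("top"); save(b,"t3.png",(170,350,320,520),3)
go((.519,-.216,.12),74.2)
E
```

```text
time: 6.02
position: [0.5206, -0.207, 0.1181]
tool_rot: [0.136, 0.991, 0.001, -0.001]
ft_force: [-0.9, 0.9, -1.1]
grip_width: 0.0277
grip_force: 45.0
shift [-0.0037 -0.0343 -0.0049] turn 0.0008 yaw now 74.48 t 6.1167
```

View pics/w3.png

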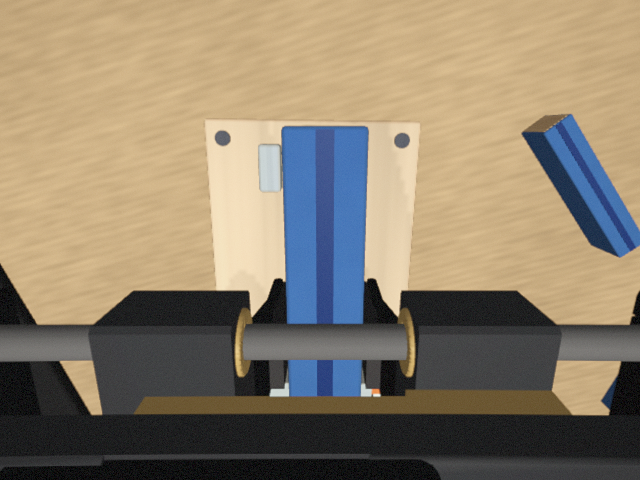

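The rail is over the jig. The rear bed edge runs from (121, 206) to (123, 420), one guide is visible at (168, 270), and the rail is slightly left of centre. I'll locate the rear edge from this close view.

```bash

python3 - <<'E'
from h import *
a=cam("wrist"); o=robot.get_obs()
L=onz(a,(121,206),.012)[:2];Rr=onz(a,(123,420),.012)[:2]
l2=onz(a,(285,217.5),.012)[:2]; r2=onz(a,(285,409.5),.012)[:2]
s1=onz(a,(138,222),.012)[:2]; s2=onz(a,(141,402),.012)[:2]
g=onz(a,(192,280),.024)[:2]
# note: image left = larger -y side
an=lambda v:np.degrees(np.arctan2(v[1],v[0])).round(2)
print("width",np.linalg.norm(L-Rr),"edge",an(Rr-L),"screws",an(s2-s1),np.linalg.norm(s2-s1),"left",an(l2-L),"right",an(r2-Rr))
for yaw in (-15.5,-16):
    t=np.radians(yaw); ux=np.array([np.cos(t),np.sin(t)]); uy=np.array([-ux[1],ux[0]])
    c=(L+Rr)/2+.13*ux
    for nm,p in (("cL",L),("l2",l2),("r2",r2),("s1",s1),("s2",s2),("guide",g)): print(nm,((p-c)@ux).round(4),((p-c)@uy).round(4))
    print(yaw,"bed",c.round(4)); p=c-.048*ux; go((*p,.06),90+yaw)
E
```

```text
width 0.1374921333487188 edge 73.92 screws 73.5 0.11711059739559682 left -16.21 right -15.58
cL -0.1307 -0.0687
l2 -0.0175 -0.0701
r2 -0.0172 0.0686
s1 -0.1202 -0.0593
s2 -0.1181 0.0578
guide -0.0868 -0.0215
-15.5 bed [ 0.5669 -0.2259]
shift [-0.0062 -0.0243  0.1959] turn 0.0 yaw now 74.51 t 6.1667
cL -0.1301 -0.0687
l2 -0.0169 -0.0692
r2 -0.0178 0.0696
s1 -0.1197 -0.0592
s2 -0.1186 0.0579
guide -0.0866 -0.0211
-16 bed [ 0.5666 -0.227 ]
shift [-0.0062 -0.0267  0.1959] turn 0.0014 yaw now 74.51 t 6.1667
```

```bash

python3 -m handwheel '[[-0.006,-0.029,0,0.0014],[-0.006,-0.029,0.06,0.0014],[-0.006,-0.029,0.14,0.0014],[-0.006,-0.029,0.2,0.0014],[-0.006,-0.029,0.24,0.0014],[-0.006,-0.029,0.25,0.0014],[-0.006,-0.029,0.25,0.0014],[-0.006,-0.029,0.25,0.0014]]'
python3 - <<'E'
from h import *
a=cam("wrist"); save(a,"w4.png")
b=cam("top"); save(b,"t4.png",(180,340,350,500),4)
t=np.radians(-16); ux=np.array([np.cos(t),np.sin(t)]); uy=np.array([-ux[1],ux[0]]); c=np.array([.5668,-.2275])
d=robot.get_obs()["position"][:2]-c; print("tcp in bed",d@ux,d@uy); go((*(c-.048*ux),.029),74)
E
```

```text
time: 6.83
position: [0.5213, -0.2166, 0.0447]
tool_rot: [0.14, 0.99, -0.0, 0.0]
ft_force: [0.5, 0.3, -1.6]
grip_width: 0.0277
grip_force: 45.0
tcp in bed -0.04642782605449707 -0.0022787862284127866
shift [0.0054 0.0076 0.0544] turn -0.0002 yaw now 73.93 t 6.9333
```

View pics/w4.png

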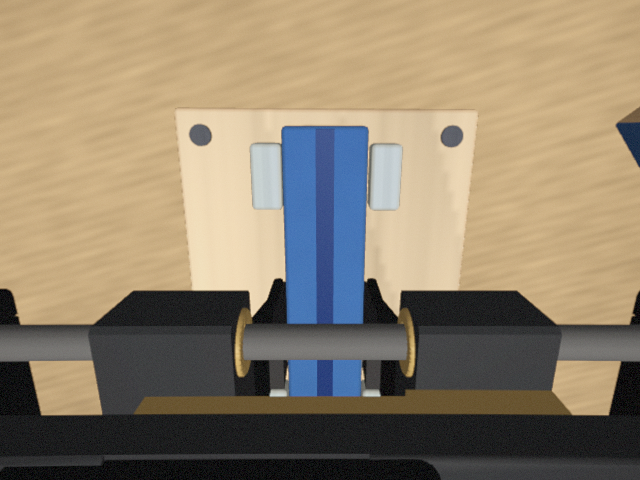

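View pics/t4.png

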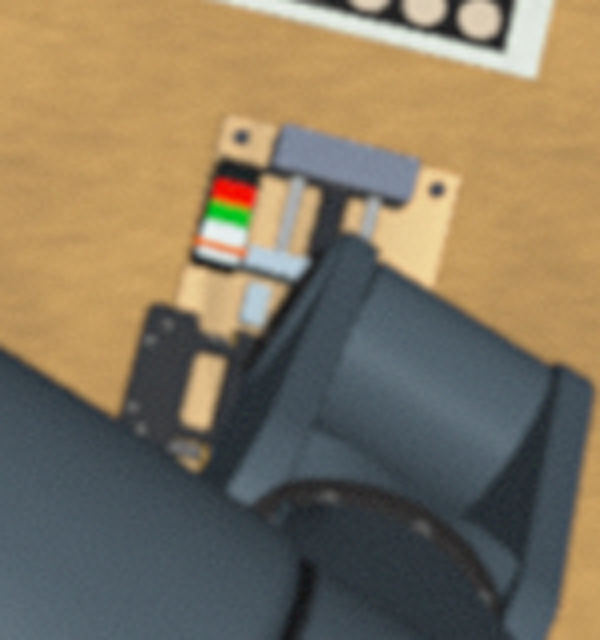

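The rail (columns 283–367) sits centred between the guide blocks (281/371). The top view shows the gauge unobstructed, with the pointer in the white. I'm lowering onto the bed.

```bash

python3 -m handwheel '[[0.005,0,0.02,0],[0.005,0,0.035,0],[0.005,0,0.045,0],[0.005,0,0.05,0],[0.005,0,0.053,0],[0.005,0,0.053,0],[0.005,0,0.053,0]]'
python3 -m handwheel '[[0,0,0.0015,0],[0,0,0.0015,0],[0,0,0.0015,0]]'
```

```text
time: 7.52
position: [0.519, -0.2159, 0.0292]
tool_rot: [0.14, 0.99, 0.0, -0.0]
ft_force: [-2.6, 1.1, 6.7]
grip_width: 0.0279
grip_force: 45.0
time: 7.77
position: [0.5189, -0.2159, 0.0292]
tool_rot: [0.14, 0.99, 0.0, -0.0]
ft_force: [-2.2, 1.1, 8.6]
grip_width: 0.0279
grip_force: 45.0
```

```bash

python3 -m handwheel '[[-0.01,0,-0.001,0],[-0.02,0,-0.001,0],[-0.03,0,-0.001,0],[-0.04,0,-0.001,0],[-0.05,0,-0.001,0],[-0.06,0,-0.001,0],[-0.07,0,-0.001,0],[-0.08,0,-0.001,0],[-0.085,0,-0.001,0],[-0.085,0,-0.001,0],[-0.085,0,-0.001,0]]'
cat > g.py <<'E'
from h import *
import sys
b=cam("top"); save(b,sys.argv[1],(195,265,380,450),8)
t=np.radians(-16); ux=np.array([np.cos(t),np.sin(t)]); uy=np.array([-ux[1],ux[0]]); c=np.array([.5668,-.2275])
im=b["frame"].astype(int)[195:265,380:450]; r,g,bl=im[...,0],im[...,1],im[...,2]
hsv=cv2.cvtColor(b["frame"][195:265,380:450],cv2.COLOR_RGB2HSV)
def rep(nm,m,z):
    n,l,st,ce=cv2.connectedComponentsWithStats(m.astype(np.uint8))
    for i in range(1,n):
        if st[i,4]>=4:
            p=onz(b,(ce[i][1]+195,ce[i][0]+380),z)[:2]-c; print(nm,st[i,4],(p@ux).round(4),(p@uy).round(4))
S=hsv[...,1]; H=hsv[...,0]
rep("green",(H>50)&(H<75)&(S>120),.041); rep("red",((H<5)|(H>175))&(S>150),.041); rep("orange",(H>5)&(H<16)&(S>130),.045)
E
python3 g.py g1.png
```

```text
time: 8.68
position: [0.54, -0.2216, 0.0292]
tool_rot: [0.14, 0.99, 0.001, -0.004]
ft_force: [-8.8, 1.8, 13.8]
grip_width: 0.0278
grip_force: 45.0
green 36 0.0655 0.0541
red 53 0.0811 0.0542
orange 16 0.0749 0.0576
orange 7 0.0538 0.0679
```

View picture.

View pics/g1.png

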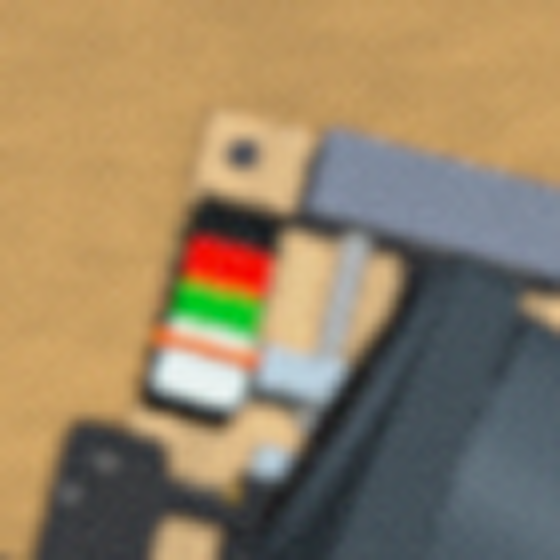

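The pointer is in the white at crop (205, 345), about 12 mm short of mid-green, and moving with the rail. Pressing on gently.

```bash

python3 -m handwheel '[[-0.007,0,-0.001,0],[-0.014,0,-0.001,0],[-0.021,0,-0.001,0],[-0.028,0,-0.001,0],[-0.035,0,-0.001,0],[-0.042,0,-0.001,0],[-0.042,0,-0.001,0],[-0.042,0,-0.001,0],[-0.042,0,-0.001,0]]'
python3 g.py g2.png
```

```text
time: 9.48
position: [0.5478, -0.2236, 0.029]
tool_rot: [0.139, 0.99, 0.002, -0.009]
ft_force: [-16.6, 1.0, 16.9]
grip_width: 0.0275
grip_force: 45.0
green 12 0.0684 0.0548
red 52 0.0812 0.0541
orange 16 0.0749 0.0576
orange 8 0.0611 0.0667
```

```bash

python3 -m handwheel '[[-0.006,0,-0.001,0],[-0.012,0,-0.001,0],[-0.018,0,-0.001,0],[-0.022,0,-0.001,0],[-0.022,0,-0.001,0],[-0.022,0,-0.001,0],[-0.022,0,-0.001,0],[-0.022,0,-0.001,0]]'
python3 g.py g3.png
```

```text
time: 10.2
position: [0.5519, -0.2247, 0.029]
tool_rot: [0.139, 0.99, 0.003, -0.011]
ft_force: [-19.6, 1.9, 19.2]
grip_width: 0.0278
grip_force: 45.0
red 52 0.0812 0.0541
orange 15 0.074 0.0555
orange 4 0.0654 0.0683
```

View pics/g3.png

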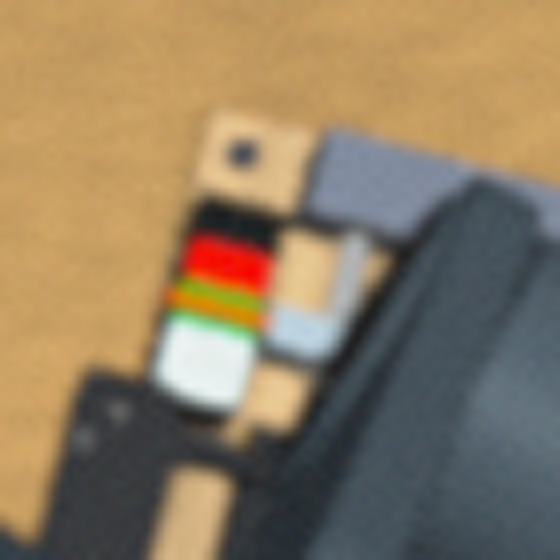

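The pointer lies in the middle of the green, at crop (215, 300). Now a steadiness check, and a numeric check from the wrist camera that the rail is still flat.

```bash

python3 -m handwheel '[[0,0,0,0],[0,0,0,0],[0,0,0,0],[0,0,0,0],[0,0,0,0],[0,0,0,0]]'
python3 g.py g4.png
python3 - <<'E'
from h import *
o=robot.get_obs(); M=R.from_quat(o["tool_rot"]).as_matrix(); print("tool x",M[:,0].round(4),"z",M[:,2].round(4),o["joint_velocities"].round(4).max())
a=cam("wrist"); m=cv2.inRange(cv2.cvtColor(a["frame"],cv2.COLOR_RGB2HSV),(105,120,50),(130,255,255))
w4=cv2.inRange(cv2.cvtColor(cv2.imread("pics/w4.png"),cv2.COLOR_BGR2HSV),(105,120,50),(130,255,255))
for q in (w4,m):
    r=np.where(q[:,325])[0].min(); print("top row",r,[(y,np.where(q[y,240:420])[0].min()+240,np.where(q[y,240:420])[0].max()+240) for y in (140,200,260)])
E
```

```text
time: 10.75
position: [0.5518, -0.2246, 0.029]
tool_rot: [0.139, 0.99, 0.003, -0.011]
ft_force: [-19.8, 1.8, 18.4]
grip_width: 0.0282
grip_force: 45.0
red 53 0.0813 0.0544
orange 17 0.0749 0.0575
orange 4 0.0654 0.0683
tool x [-0.961   0.2757  0.0235] z [-0.0218  0.0092 -0.9997] 0.0019
top row 127 [(140, np.int64(282), np.int64(367)), (200, np.int64(284), np.int64(365)), (260, np.int64(286), np.int64(363))]
top row 124 [(140, np.int64(284), np.int64(368)), (200, np.int64(286), np.int64(366)), (260, np.int64(287), np.int64(363))]
```

```bash

python3 - <<'E'
from h import *
o=robot.get_obs(); a=cam("wrist"); H=np.linalg.inv(np.array(a["hand_eye"])); K=np.array(a["K"])
def px(p):
    q=H@np.r_[p,1]; u=q[:2]/q[2]; u=u*(1+a["k1"]*(u@u)); return (K[0,0]*u[0]+K[0,2]).round(1),(K[1,1]*u[1]+K[1,2]).round(1)
for th in (0,.7,1.35):
    t=np.radians(th); P=lambda y:np.array([.0761*np.cos(t)-.011*0,y,-.0268+.0761*np.sin(t)])
    print(th,px(P(-.014)),px(P(.014)))
M=R.from_quat(o["tool_rot"]).as_matrix()
for r in (124,): print("rear end if top at z=.056:",(onz(a,(r,326),.056)))
E
```

```text
0 (np.float64(280.4), np.float64(128.2)) (np.float64(369.1), np.float64(128.1))
0.7 (np.float64(280.7), np.float64(128.2)) (np.float64(368.8), np.float64(128.1))
1.35 (np.float64(281.0), np.float64(128.3)) (np.float64(368.5), np.float64(128.1))
rear end if top at z=.056: [ 0.47814029 -0.20314879  0.056     ]
```

The pointer and pose haven't changed over 0.5 s, and the rail's image has narrowed as it should if it stays flat while the tool leans slightly. Handing in.

```bash
python3 -c "
from rig import job
print(job.hand_in())"
```

```text
the job is handed in; nothing more can be done
None
```

I've handed in the job with the blue rail lying between the guide blocks, gripped at 45 N and pressed steadily against the fence, the pointer in the middle of the green. The tool leans about 1.3°, and the wrist pictures suggest, though not precisely, that the rail itself is flat.

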